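# Lay two sample bottles in the rocker's hollows and slacken its lock

### The job

Lay the two amber sample bottles that lie loose on the bench in the tilted rocker platform, the stout one in the wide hollow and the slim one in the narrow hollow, setting them down gently rather than dropping them, so that they lie still between the ridges. Once both are in and let go, slacken the wing lock on the rocker's housing by about a quarter turn: it has a left-hand thread, so it slackens clockwise seen from above. Do not disturb the rack, blue bottle and jar standing around it.

Things in the scene. Friction and masses are not known exactly. Their poses are not given: they have to be found in the camera images.
- stout_center (a point): Centre of the stout amber glass bottle's body, on its axis. It lies on its side on the bench and rolls freely, at any roll. Body 60 mm in diameter, 90 mm long; its own x axis runs along the bottle towards the black cap; shoulder and cap (36 mm in diameter) add 32 mm at that end only. About 0.17 to 0.34 kg.
- slim_center (a point): Centre of the slim amber glass bottle's body, on its axis, lying and rolling likewise. Body 36 mm in diameter, 80 mm long; x axis towards the black cap; shoulder and cap (26 mm in diameter) add 28 mm at that end only. About 0.09 to 0.18 kg.
- rocker: Fixed rocker; origin on the bench under mid-platform. White base; aluminium platform 150 mm up the slope, 345 mm along y, tilted 30 degrees: low edge (z 45 mm) at -x, facing the robot, high edge (z 125) at +x; normal (-0.5, 0, 0.866) in this frame. On it two grey pads at y = 85 and -85 mm, one per hollow, either way round. At y = 245 mm a white housing 105 mm high bears the wing lock.
- wide_seat (a point): Where the stout bottle's centre lies when seated in the wide hollow; axes as the rocker's: bottle along y, cap either way. 31 mm above the pad along the platform's normal. Round black ridges (18 mm thick, 15 high) run along y, centred 30 mm up and down the slope, with 40 mm gaps at mid-length. 8 mm end stops clear of the cap leave 12 mm play each way along y. Come in tilted, along the normal.
- narrow_seat (a point): The same for the slim bottle in the narrow hollow: seat point 23 mm above the pad along the normal, ridges centred 21 mm up and down the slope, the same height, gaps, end stops and play.
- lock_grip (a point): Point on the upright turning axis of the black wing lock on top of the rocker's housing, at the height to grip. The wing is a bar 70 mm long along this point's x axis and 14 mm thick; its top is 14 mm above this point, and its foot, a 44 mm disc, begins 18 mm below it. The housing top is 37 mm below.
- lock (a joint): Turn of the wing lock in rad: 0 = fully tight (stop); grows as it is turned clockwise seen from above, which slackens it (left-hand thread), up to 2.3. It starts at 0 to 0.15, takes 0.06 N m to turn and stays where it is left. The platform does not move when it is slackened.
- rack: Orange tube rack 100 x 210 mm, 96 mm high with its tubes, standing loose on the bench beyond the work; origin at the middle of its underside. Leave it.
- dropper: Blue plastic bottle with white cap, 52 mm in diameter, 130 mm tall, standing loose; origin at the middle of its underside. Leave it.
- stainjar: Glass jar with black lid, 72 mm in diameter, 100 mm tall, standing loose; origin at the middle of its underside. Leave it.
There are look-alikes about, which are no part of the job. Leave any purple look-alike of the part that bears slim_center alone. Leave any pink look-alike of the part that bears stout_center alone.

How it is judged:
By the outcome, as a careful person would: the job done as asked, in the order asked, and still so for the second after the job is handed in, with the robot touching nothing.
It also fails if it takes over 69 s, if anything falls off the work surface, if the arm or the gripper's body presses on something with over 40 N, if the wrist force passes 120 N, or if a joint passes its speed limit or range.

### The arm

A 6-joint arm with a two-finger parallel gripper is mounted at the origin on the work surface. World frame = base frame: x ahead of the robot, y to its left, z up, the work surface at z = 0. Lengths are in mm, angles in rad, forces in N, time in s.
With the tool pointing down it reaches from about 350 to 975 mm from the base axis. Payload 7.1 kg.
Tool frame: the origin (TCP) lies at the very end of the fingers, on their centre line; the grasp point (between the pads) lies 19 mm behind it (ctrl.grip_depth is the distance from the TCP to the grasp point, in mm); x points along the fingers, z is the direction in which the jaws open and shut, and the axes are right-handed (so a half turn about x gives the same grasp; the last joint's range is limited). The gripper opens to 88 mm and grips with 3 to 60 N. Pads are 20 mm wide; open, the fingers measure 115 mm over their backs; the gripper's body (75 mm by 178 mm) begins 61 mm behind the grasp point.
Start: joints at [-1.224, 0.423, 1.63, -0, 1.089, -0.019], TCP at [223.577, -583.625, 222.675] pointing down, gripper open.
Joint ranges: [-3, 3], [-0.9, 2.11], [0.09, 2.58], [-1.31, 4.45], [0.11, 2.69], [-2.54, 2.54]. Speed limits (rad/s): [2.39, 2.39, 3.01, 3.14, 3.14, 3.14].

### API

Orientations are given as a rotation vector (axis times angle).
In Python, from workcell import ctrl gives the robot as it stands. The module is installed in compiled form; this text tells all that it offers.
- The arm moves only by the tool send_rows, never from a script. Its argument "rows" is a list of rows, each a list of 4 numbers: the shift along the tool's x, y, z in mm, then the turn about the tool's x in rad. In form: [[x, y, z, turn], ...]. A call has 1 to 10 rows; each row shifts and turns the pose as measured when the row begins, along the tool's axes as they then stand; what a row does not reach is not made up. A row lasts 1/12 s, in which the tool goes at most 41.7 mm and 7.16 degrees, less where a joint would pass 70% of its speed; a pose out of reach is approached as far as the arm can. A call with a gripper value outside its range is refused whole. "fingers" is the opening, from 0 (shut) to 1 (fully open), set as the call begins (left out, the last holds). The fingers move at their own pace and stop on an object; the grip force is fixed at half the most. Time passes only in rows, so rows that do not move let the fingers close. It gives the time, the measured TCP pose, the force and the opening at its end, in the units of the state.
- ctrl.get_obs(): the state, without advancing time (a new reading comes with each control period).
- ctrl.get_image(name): name is "side" or "top"; returns a dict with "img" (400x640x3 uint8, red, green, blue), "depth" (400x640 float32, mm along the optical axis (not along the pixel's ray), 0 where there is no reading), "mtx" (3x3 intrinsics, pixels), "dist_coeffs" ([k1, k2, p1, p2, k3] as OpenCV has them; the pictures are not rectified), "world_from_camera" (4x4, takes a point from camera to world coordinates). Camera axes: x right, y down, z forward; pixel columns grow to the right and rows downward; lengths in mm; the calibration is good to about 2 mm. A picture is of the moment at which its call begins.
- ctrl.close_job(): hands the job in, once; it reports no verdict.
The state is a dict: "t": time; "qpos": joint angles; "qvel": joint speeds; "joint_torque": joint torques, N m; "ee_pos": TCP position; "orientation": TCP orientation; "ft_force": force on the tool from outside, world axes, zero at the start; "moment": the same for the moment, N m; "width": finger opening in mm.
Only numpy, scipy, OpenCV 4.12 (cv2) and the standard library are available. Lean on these libraries where they do the work, as an engineer would, in place of code of your own. Each camera call takes 0.05 s, during which the arm holds its last target.

## Working session

There is one attempt and no reset: what is moved stays moved. The work goes in short steps, Python scripts to look and compute and a tool call to move; the robot and the scene stay as the last step left them, time stands still between calls to the robot, and variables do not carry over. Pictures are saved under pics/ and viewed, and the job is handed in when it is done.

Besides the shell and the picture viewer there is one more tool, called after ">>>" by a JSON object that holds its "method" and its "body", one argument or row to a line. send_rows: Moves the arm, as the interface text tells. Its arguments: {"type":"object","properties":{"rows":{"type":"array"},"fingers":{"type":"number"}},"required":["rows"]}

```bash
mkdir -p pics; cat > h.py <<'E'
from workcell import ctrl
import numpy as np, cv2
from scipy.spatial.transform import Rotation as R
def grab(n,tag):
    d=ctrl.get_image(n); cv2.imwrite(f'pics/{tag}.png',d['img'][:,:,::-1]); np.savez(f'{tag}.npz',**d); return d
def cloud(d):
    h,w=d['depth'].shape
    u,v=np.meshgrid(np.arange(w),np.arange(h))
    p=cv2.undistortPoints(np.stack([u,v],-1).reshape(-1,1,2).astype(np.float64),d['mtx'],d['dist_coeffs']).reshape(h,w,2)
    z=d['depth'].astype(float)
    P=np.stack([p[...,0]*z,p[...,1]*z,z],-1)
    T=d['world_from_camera']
    W=P@T[:3,:3].T+T[:3,3]; W[z==0]=np.nan
    return W
E
python3 - <<'E'
from h import *
o=ctrl.get_obs()
print(o, R.from_rotvec(o['orientation']).as_matrix().round(3))
for n in('top','side'):
    d=grab(n,n+'0'); print(n,d['world_from_camera'].round(3),d['mtx'])
E
```

```text
{'t': 0.0, 'qpos': array([-1.22401266e+00,  4.23823965e-01,  1.63065368e+00,  2.52821441e-05,
        1.08862730e+00, -1.90267272e-02]), 'qvel': array([ 0.00031728, -0.00041787,  0.00012617, -0.00125837, -0.0013889 ,
        0.00085037]), 'joint_torque': array([-8.19563229e-04, -5.44625759e+01, -2.73667306e+01,  6.42346242e-02,
        2.26948113e-02, -1.37462407e-04]), 'ee_pos': array([ 223.39617552, -583.12850281,  221.92651258]), 'orientation': array([ 0.93656519,  1.36158517, -0.93508101]), 'ft_force': array([-0.66792401,  0.79169235,  0.69680083]), 'moment': array([ 0.0217025 , -0.03923176, -0.01120252]), 'width': 87.55008002295226} [[-0.     0.934  0.358]
 [ 0.001  0.358 -0.934]
 [-1.     0.    -0.002]]
top [[-1.600000e-02 -9.820000e-01  1.890000e-01  3.246900e+02]
 [-1.000000e+00  1.200000e-02 -1.900000e-02  2.836000e+00]
 [ 1.600000e-02 -1.890000e-01 -9.820000e-01  1.289449e+03]
 [ 0.000000e+00  0.000000e+00  0.000000e+00  1.000000e+00]] [[382.37004854   0.         321.83732564]
 [  0.         382.37004854 199.5046632 ]
 [  0.           0.           1.        ]]
side [[-9.76000e-01 -1.73000e-01  1.33000e-01  4.19419e+02]
 [-2.18000e-01  7.57000e-01 -6.16000e-01  5.69335e+02]
 [ 6.00000e-03 -6.31000e-01 -7.76000e-01  8.04373e+02]
 [ 0.00000e+00  0.00000e+00  0.00000e+00  1.00000e+00]] [[363.25451069   0.         317.03937412]
 [  0.         363.25451069 196.03252548]
 [  0.           0.           1.        ]]
```

View pics/top0.png

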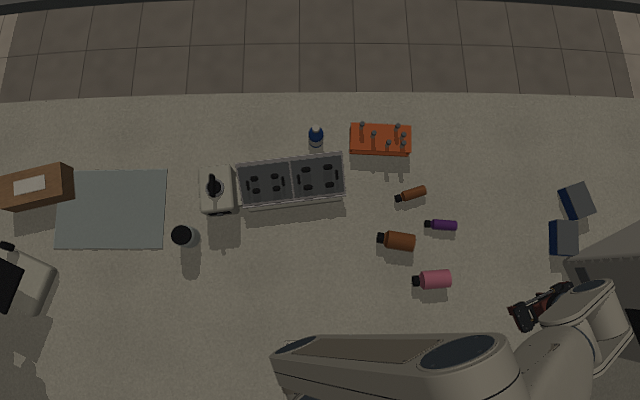

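View pics/side0.png

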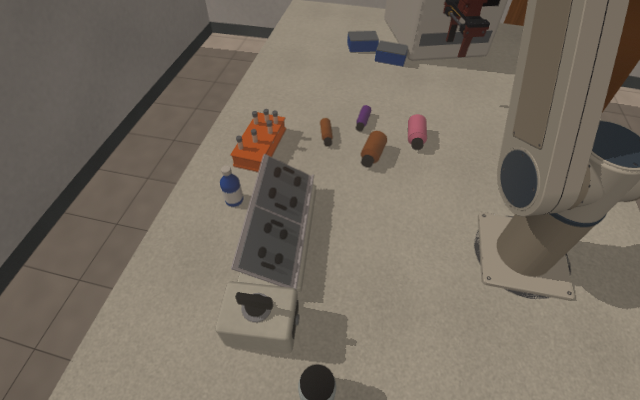

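Top view: stout amber at (397,241), slim amber at (411,194), purple (441,225) and pink (432,280) look-alikes, rocker pads at (268,184) and (318,177), wing lock at (214,186), jar (183,235), dropper (316,137), rack (380,138).

```bash
python3 - <<'E'
from h import *
d=dict(np.load('top0.npz')); s=dict(np.load('side0.npz'))
for n,dd,boxes in (('top',d,dict(stout=(370,225,420,258),slim=(390,182,430,206))),('side',s,dict(stout=(355,128,392,170),slim=(316,115,337,150)))):
    W=cloud(dd)
    for k,(a,b,c,e) in boxes.items():
        w=W[b:e,a:c]; im=dd['img'][b:e,a:c].astype(int)
        amb=(im[...,0]-im[...,2]>35)&(w[...,2]>6)
        allm=(w[...,2]>8)
        for nm,m in(('amber',amb),('all',allm)):
            p=w[m]; 
            if len(p)<10: continue
            c0=p[:,:2].mean(0); u,sv,vt=np.linalg.svd(p[:,:2]-c0); ax=vt[0]
            t=(p[:,:2]-c0)@ax; q=(p[:,:2]-c0)@vt[1]
            print(n,k,nm,len(p),'c',c0.round(1),'ax',ax.round(3),'t',np.percentile(t,[1,99]).round(1),'q',np.percentile(q,[1,99]).round(1),'zmax',np.percentile(p[:,2],[50,98]).round(1))
img=cv2.resize(d['img'][110:270,180:440],None,fx=3,fy=3,interpolation=cv2.INTER_CUBIC)
cv2.imwrite('pics/c0.png',img[:,:,::-1])
img=cv2.resize(s['img'][150:350,210:330],None,fx=3,fy=3,interpolation=cv2.INTER_CUBIC)
cv2.imwrite('pics/c1.png',img[:,:,::-1])
W=cloud(d)
for r,c in((186,214),(178,213),(192,215),(184,268),(177,318),(160,290),(205,290),(197,210)): print(r,c,W[r,c].round(1))
E
```

```text
top stout amber 387 c [ 427.4 -275.4] ax [-0.194 -0.981] t [-51.4  44.7] q [-22.9  24.7] zmax [55.4 62.1]
top stout all 642 c [ 423.7 -264.1] ax [0.204 0.979] t [-57.8  64.3] q [-26.7  30.6] zmax [52.1 61.5]
top slim amber 190 c [ 589.3 -335.1] ax [ 0.256 -0.967] t [-45.9  38.4] q [-15.8  15. ] zmax [32.6 38.6]
top slim all 319 c [ 583.3 -325. ] ax [ 0.281 -0.96 ] t [-55.4  52.4] q [-16.1  18.3] zmax [30.7 38.2]
side stout amber 500 c [ 422.9 -264.5] ax [0.218 0.976] t [-55.4  43. ] q [-25.6  31.7] zmax [52.7 60.2]
side stout all 676 c [ 427.4 -255.4] ax [0.02 1.  ] t [-111.4   57.1] q [-35.4  60.4] zmax [48.1 60.1]
side slim amber 187 c [ 586.4 -328.8] ax [-0.291  0.957] t [-48.  39.] q [-15.4  14.3] zmax [31.5 36.5]
side slim all 275 c [ 580.6 -316.7] ax [-0.295  0.955] t [-61.3  48.3] q [-18.1  16. ] zmax [29.7 36.3]
186 214 [593.6 314.9 134.4]
178 213 [616.4 315.9 145.9]
192 215 [577.  314.1 122.8]
184 268 [609.  152.5  86.8]
177 318 [630.9  -9.3  84.1]
160 290 [679.2  79.5 118. ]
205 290 [549.5  85.2  29.4]
197 210 [564.9 334.2 105. ]
```

View pics/c0.png

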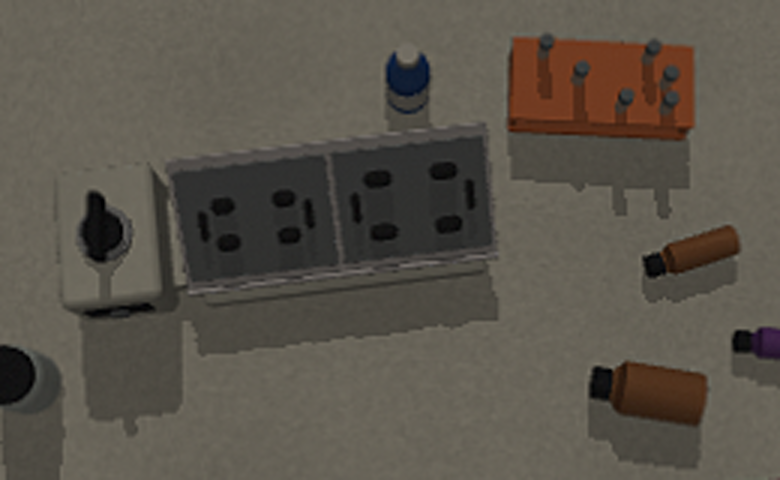

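View pics/c1.png

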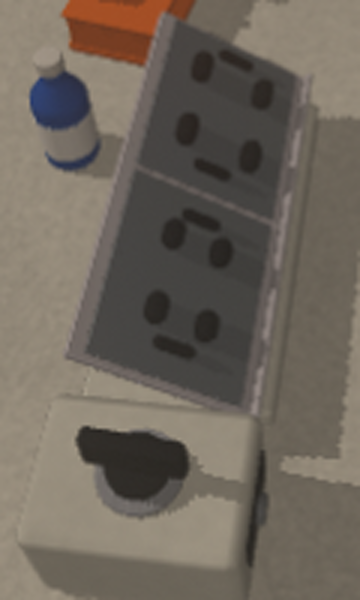

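```bash
python3 - <<'E'
from h import *
for n,box in(('top',(236,150,348,212)),('side',(235,158,316,285))):
    d=dict(np.load(n+'0.npz')); W=cloud(d); a,b,c,e=box
    w=W[b:e,a:c]; im=d['img'][b:e,a:c].astype(int); g=im.max(2)
    # plane fit RANSAC-ish constrained
    m=(w[...,2]>45)&(g<95)&(w[...,2]<130)
    P=w[m]; 
    for it in range(6):
        c0=P.mean(0); nn=np.linalg.svd(P-c0,full_matrices=False)[2][2]; nn*=np.sign(nn[2]); r=(w[m]-c0)@nn; P=w[m][np.abs(r)<4]
    yaw=np.arctan2(-nn[1],-nn[0])
    print(n,'normal',nn.round(4),'tilt',np.degrees(np.arccos(nn[2])).round(2),'yaw',yaw.round(4),'c0',c0.round(1))
    dark=((g<38)&m).astype(np.uint8)
    k,lab,st,cen=cv2.connectedComponentsWithStats(dark)
    for i in range(1,k):
        if st[i,4]>=8: print('  ',cen[i].round(1)+[a,b],st[i,4],w[lab==i].mean(0).round(1), ((w[lab==i].mean(0)-c0)@nn).round(1))
    ed=(g)
    print(np.percentile(g[m],[2,10,50,90]))
E
```

```text
top normal [-0.4937 -0.0563  0.8678] tilt 29.79 yaw 0.1136 c0 [624.7  79.8  87.9]
   [327.3 166.6] 50 [657.5 -39.2 112.9] 12.2
   [305.3 169.4] 53 [649.2  31.1 112.3] 11.8
   [336.3 174.5] 31 [636.3 -68.3  92.9] 6.9
   [274.2 175.8] 42 [630.7 130.4 107.7] 11.4
   [298.2 179.3] 32 [621.9  54.6  92.8] 7.0
   [253.7 178.4] 43 [622.8 195.5 107.9] 11.8
   [282.5 180.9] 34 [617.4 105.4  91.7] 5.5
   [247.5 184.8] 31 [605.4 217.7  93.9] 7.0
   [329.1 184.4] 50 [606.2 -45.   82.7] 11.7
   [276.  188.1] 42 [595.2 126.7  86.4] 10.6
   [307.4 187. ] 53 [598.5  25.6  81.4] 10.3
   [255.7 190.6] 43 [587.8 191.9  86. ] 10.2
[13. 35. 49. 78.]
side normal [-0.4967 -0.0591  0.8659] tilt 30.01 yaw 0.1184 c0 [620.5 100.4  88.7]
[41. 47. 70. 73.]
```

```bash
python3 - <<'E'
from h import *
d=dict(np.load('side0.npz')); W=cloud(d); a,b,c,e=(235,158,316,285)
w=W[b:e,a:c]; g=d['img'][b:e,a:c].max(2).astype(int)
n=np.array([-.4967,-.0591,.8659]);c0=np.array([620.5,100.4,88.7])
dark=((g<50)&(w[...,2]>45)&(((w-c0)@n)<20)).astype(np.uint8)
k,lab,st,cen=cv2.connectedComponentsWithStats(dark)
S=[]
for i in range(1,k):
    if st[i,4]>=15: S.append(w[lab==i].mean(0)); print(cen[i].round(1)+[a,b],st[i,4],S[-1].round(1),((S[-1]-c0)@n).round(1))
T=np.array([[657.5,-39.2,112.9],[649.2,31.1,112.3],[606.2,-45,82.7],[598.5,25.6,81.4],[630.7,130.4,107.7],[622.8,195.5,107.9],[595.2,126.7,86.4],[587.8,191.9,86]])
print('wide top',T[:4].mean(0),'narrow top',T[4:].mean(0), np.degrees(0))
v=T[4:].mean(0)-T[:4].mean(0); print('yaw from centres',np.arctan2(-v[0],v[1]),np.hypot(*v[:2]))
# lock wing/top
for nm,box in(('top',(200,165,235,215)),('side',(215,280,300,330))):
    d=dict(np.load(nm+'0.npz')); W=cloud(d); a,b,c,e=box; w=W[b:e,a:c]; g=d['img'][b:e,a:c].max(2).astype(int)
    z=w[...,2]
    for lo,hi in((112,128),(134,175)):
        m=(z>lo)&(z<hi)&(g<70); p=w[m]
        if len(p)<5: continue
        q=p[:,:2]-p[:,:2].mean(0); vt=np.linalg.svd(q)[2]
        print(nm,lo,len(p),p.mean(0).round(1),'ax',vt[0].round(3),np.degrees(np.arctan2(vt[0][1],vt[0][0])).round(1),np.percentile(q@vt[0],[1,99]).round(1),np.percentile(q@vt[1],[1,99]).round(1),np.percentile(p[:,2],[5,50,95]).round(1))
E
```

```text
[288.2 169.7] 24 [635.7 -66.1  94.2] 7.1
[277.1 172. ] 48 [655.6 -34.7 113.5] 12.1
[297.1 181.1] 49 [605.1 -41.2  83.6] 11.6
[272.1 192.7] 57 [647.9  34.8 113.5] 11.7
[293.1 201.8] 57 [597.4  28.8  83.7] 11.4
[280.1 206. ] 40 [622.6  56.2  94.1] 6.2
[276.5 222.9] 46 [616.7 107.1  94.3] 6.3
[267.7 227.6] 58 [628.5 134.2 109.8] 12.3
[283.2 233.9] 60 [594.1 130.   88.6] 11.3
[261.7 252.2] 67 [621.9 199.2 109.5] 11.4
[278.5 258.4] 69 [586.4 195.3  89.1] 11.7
[267.6 265.2] 53 [603.7 219.4  94.1] 6.0
wide top [627.85   -6.875  97.325] narrow top [609.125 161.125  97.   ] 0.0
yaw from centres 0.11100019589464213 169.04030769316532
top 112 92 [592.2 314.3 121.6] ax [-0.084 -0.996] -94.8 [-27.4  22.6] [-26.8  20.9] [113.7 122.7 126.9]
top 134 125 [592.2 318.7 151.3] ax [-0.999 -0.038] -177.8 [-34.1  31.1] [-7.3  5.1] [136.9 153.3 158.2]
side 112 183 [591.6 331.3 122.8] ax [-1.    -0.029] -178.3 [-20.4  23.5] [-31.3  10.9] [116.6 123.2 126.4]
side 134 374 [592.5 323.3 151. ] ax [-0.998 -0.057] -176.7 [-33.7  33. ] [-8.8  4.8] [136.9 154.  157.1]
```

```bash
cat > fit.py <<'E'
from h import *
from scipy.optimize import least_squares
def fit(pts_amber,pts_all,r,L,free_z=True):
    c0=pts_amber.mean(0)
    vt=np.linalg.svd(pts_amber[:,:2]-c0[:2])[2]; a0=np.arctan2(vt[0][1],vt[0][0])
    def res(p):
        x,y,z,a=p; u=np.array([np.cos(a),np.sin(a)])
        q=pts_amber-[x,y,z]; lat=-q[:,0]*u[1]+q[:,1]*u[0]
        s=q[:,:2]@u
        return np.hypot(lat,q[:,2])-r+0*s
    f=lambda p:np.r_[res([p[0]*-np.sin(p[2])+c0[0],p[0]*np.cos(p[2])+c0[1],p[1],p[2]])]
    s=least_squares(f,[0,r,a0],loss='soft_l1',f_scale=1.5)
    o,z,a=s.x; u=np.array([np.cos(a),np.sin(a)]); b=c0[:2]+o*np.array([-u[1],u[0]])
    t=(pts_all[:,:2]-b)@u; 
    return b,z,a,u,np.percentile(t,[.5,99.5]),np.sqrt(np.mean(s.fun**2))
if __name__=='__main__':
  for k,r,L,bx in(('stout',30,90,dict(top=(370,225,420,258),side=(355,128,392,170))),('slim',18,80,dict(top=(390,182,430,206),side=(316,115,337,150)))):
    for n in('top','side'):
        d=dict(np.load(n+'0.npz'));W=cloud(d);a,b,c,e=bx[n];w=W[b:e,a:c];im=d['img'][b:e,a:c].astype(int)
        amb=(im[...,0]-im[...,2]>35)&(w[...,2]>10)
        dk=(im.max(2)<40)&(w[...,2]>10)
        bb,z,an,u,t,rm=fit(w[amb],w[amb|dk],r,L)
        cap=np.nanmean((w[dk][:,:2]-bb)@u); 
        if cap<0: u=-u; t=-t[::-1]
        base=t[0]; C=bb+u*(base+L/2)
        print(k,n,'body centre',C.round(1),'z',z.round(1),'capdir',u.round(3),np.arctan2(u[1],u[0]).round(3),'len',(t[1]-t[0]).round(1),'rms',rm.round(2))
E
python3 fit.py
```

```text
stout top body centre [ 423.9 -274.7] z 28.5 capdir [0.178 0.984] 1.392 len 119.8 rms 2.96
stout side body centre [ 424.6 -276.1] z 28.1 capdir [0.197 0.98 ] 1.372 len 99.2 rms 3.53
slim top body centre [ 587.4 -335.4] z 16.8 capdir [-0.32   0.948] 1.896 len 106.8 rms 2.31
slim side body centre [ 585.5 -337.6] z 16.2 capdir [-0.305  0.952] 1.88 len 87.3 rms 2.04fit.py:23: RuntimeWarning: Mean of empty slice
  cap=np.nanmean((w[dk][:,:2]-bb)@u);
```

```bash
cat > go.py <<'E'
import sys
from h import *
x,y,z,th=map(float,sys.argv[1:5])
o=ctrl.get_obs(); M=R.from_rotvec(o['orientation']).as_matrix()
now=np.arctan2(M[1,2],M[0,2]); d=M.T@(np.array([x,y,z])-o['ee_pos'])
w=(th-now+np.pi)%(2*np.pi)-np.pi
print('pos',o['ee_pos'].round(1),'th',now.round(3),'tilt',M[:,0].round(3),'t',round(o['t'],2))
print('delta tool',d.round(1),'turn',round(-w,3),'F',o['ft_force'].round(1),'w',round(o['width'],1),'q6',o['qpos'][[0,5]].round(2))
E
python3 go.py 424 -275.5 120 -0.186
```

```text
pos [ 223.4 -583.2  222. ] th -1.205 tilt [-0.     0.001 -1.   ] t 0.1
delta tool [ 102.3  297.3 -215.4] turn -1.019 F [0.3 0.4 0.4] w 87.8 q6 [-1.22 -0.02]
```

>>> {"method": "send_rows", "body": {
  "rows": [
    [0,0,0,-0.12],
    [0,0,0,-0.12],
    [0,0,0,-0.12],
    [0,0,0,-0.12],
    [0,0,0,-0.12],
    [0,0,0,-0.12],
    [0,0,0,-0.12],
    [0,0,0,-0.12],
    [0,0,0,-0.05]
  ],
  "fingers": 1
}}

```text
t: 0.85
ee_pos: [222.4, -580.3, 217.6]
orientation: [0.127, 1.572, -0.113]
ft_force: [-0.2, -0.3, 0.2]
width: 88.0
```

```bash
python3 go.py 424 -275.5 120 -0.186
```

```text
pos [ 222.4 -580.3  217.6] th -0.153 tilt [-0.003  0.009 -1.   ] t 0.85
delta tool [ 99.8 331.1 153.3] turn 0.033 F [-0.2 -0.3  0.2] w 88.0 q6 [-1.22 -1.07]
```

>>> {"method": "send_rows", "body": {
  "rows": [
    [5,33,15,0.003],
    [5,33,15,0.003],
    [5,33,15,0.003],
    [5,33,15,0.003],
    [5,33,15,0.003],
    [5,33,15,0.003],
    [5,33,15,0.003],
    [5,33,15,0.003],
    [5,33,15,0.003],
    [5,33,15,0.003]
  ]
}}

```text
t: 1.68
ee_pos: [427.2, -272.1, 165.3]
orientation: [0.157, 1.571, -0.145]
ft_force: [0.3, -1.5, 0.1]
width: 88.2
```

```bash
python3 go.py 424 -275.5 120 -0.186
```

```text
pos [ 427.2 -272.1  165.3] th -0.192 tilt [-0.005  0.008 -1.   ] t 1.68
delta tool [45.3 -4.2 -2.2] turn -0.006 F [ 0.3 -1.5  0.1] w 88.2 q6 [-0.59 -0.4 ]
```

>>> {"method": "send_rows", "body": {
  "rows": [
    [25,-2,-1,0],
    [25,-2,-1,0],
    [25,0,0,0],
    [12,0,0,0],
    [0,0,0,0]
  ]
}}

```text
t: 2.1
ee_pos: [429.2, -267.0, 74.9]
orientation: [0.147, 1.57, -0.136]
ft_force: [0.4, -0.4, 0.0]
width: 87.5
```

```bash
python3 - <<'E'
from h import *
for n in('top','side'):
    d=grab(n,n+'1')
a=cv2.imread('pics/top1.png')[180:300,340:480]; b=cv2.imread('pics/side1.png')[90:210,310:450]
cv2.imwrite('pics/m1.png',np.hstack([cv2.resize(i,None,fx=2.8,fy=2.8,interpolation=cv2.INTER_CUBIC) for i in(a,b)]))
E
python3 go.py 424 -275.5 24 -0.186
```

```text
pos [ 430.  -267.9   76.8] th -0.181 tilt [-0.001  0.006 -1.   ] t 2.2
delta tool [52.8 -8.9 -4.5] turn 0.005 F [ 0.7  0.7 -0.1] w 87.7 q6 [-0.58 -0.41]
```

View pics/m1.png

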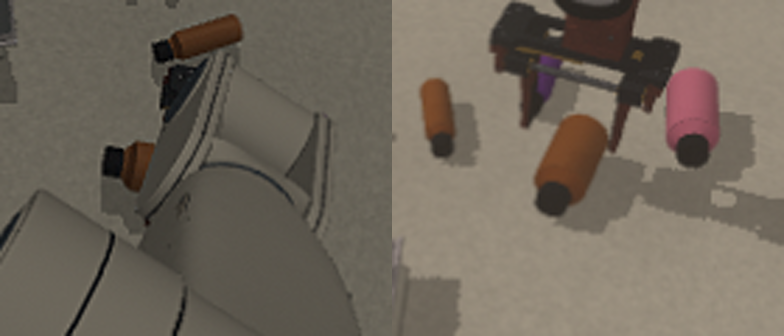

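The side view shows the open fingers (around 530–615,130 in the montage) straddling the stout bottle at (570,160), with the pink bottle outside them. I'll centre, then go down.

>>> {"method": "send_rows", "body": {
  "rows": [
    [0,-5,-2,0],
    [0,-4,-2,0],
    [0,0,0,0]
  ]
}}

```text
t: 2.45
ee_pos: [425.3, -278.0, 79.3]
orientation: [0.145, 1.564, -0.139]
ft_force: [0.6, 0.3, 0.9]
width: 87.6
```

```bash
python3 go.py 424 -275.5 24 -0.186
```

```text
pos [ 425.3 -278.    79.3] th -0.181 tilt [ 0.002  0.004 -1.   ] t 2.45
delta tool [55.3  2.  -1.9] turn 0.005 F [0.6 0.3 0.9] w 87.6 q6 [-0.61 -0.43]
```

>>> {"method": "send_rows", "body": {
  "rows": [
    [20,0,-1,0],
    [20,1,0,0],
    [10,0,0,0],
    [3,0,0,0],
    [0,0,0,0]
  ]
}}

```text
t: 2.87
ee_pos: [427.4, -281.2, 29.7]
orientation: [0.143, 1.554, -0.145]
ft_force: [-0.1, -0.1, -0.0]
width: 87.7
```

```bash
python3 go.py 424 -275.5 24 -0.186
```

```text
pos [ 427.4 -281.2   29.7] th -0.184 tilt [ 0.012 -0.002 -1.   ] t 2.87
delta tool [ 5.6  5.  -4.5] turn 0.002 F [-0.1 -0.1 -0. ] w 87.7 q6 [-0.61 -0.43]
```

>>> {"method": "send_rows", "body": {
  "rows": [
    [5,4,-3,0],
    [0,1,-1,0],
    [0,0,0,0]
  ]
}}

```text
t: 3.12
ee_pos: [424.9, -275.9, 25.8]
orientation: [0.143, 1.552, -0.147]
ft_force: [0.1, 0.2, 0.1]
width: 87.8
```

```bash
python3 go.py 424 -275.5 24 -0.186
```

```text
pos [ 424.9 -275.9   25.8] th -0.185 tilt [ 0.013 -0.004 -1.   ] t 3.12
delta tool [ 1.7  0.2 -1. ] turn 0.001 F [0.1 0.2 0.1] w 87.8 q6 [-0.6  -0.42]
```

>>> {"method": "send_rows", "body": {
  "rows": [
    [1,0,0,0],
    [0,0,0,0],
    [0,0,0,0],
    [0,0,0,0],
    [0,0,0,0],
    [0,0,0,0]
  ],
  "fingers": 0
}}

```text
t: 3.62
ee_pos: [425.8, -276.0, 26.2]
orientation: [0.142, 1.55, -0.147]
ft_force: [-0.4, 0.3, -2.2]
width: 59.3
```

```bash
python3 go.py 424 -275.5 24 -0.186
```

```text
pos [ 425.8 -276.    26.2] th -0.184 tilt [ 0.015 -0.005 -1.   ] t 3.62
delta tool [ 2.2  0.2 -1.9] turn 0.002 F [-0.4  0.3 -2.2] w 59.3 q6 [-0.6  -0.42]
```

>>> {"method": "send_rows", "body": {
  "rows": [
    [-6,0,0,0],
    [-15,0,0,0],
    [-20,0,0,0],
    [-10,0,0,0],
    [0,0,0,0]
  ]
}}

```text
t: 4.03
ee_pos: [423.5, -274.8, 78.5]
orientation: [0.143, 1.555, -0.145]
ft_force: [1.2, -0.2, -1.7]
width: 59.6
```

```bash
python3 - <<'E'
from h import *
for n in('side',):
    d=grab(n,n+'2')
b=cv2.imread('pics/side2.png')[70:220,300:460]
cv2.imwrite('pics/m2.png',cv2.resize(b,None,fx=3.5,fy=3.5,interpolation=cv2.INTER_CUBIC))
E
python3 go.py 617 -6 220 0.113
```

```text
pos [ 423.4 -274.7   77.9] th -0.184 tilt [ 0.011 -0.002 -1.   ] t 4.08
delta tool [-140.5  299.7  142.7] turn -0.297 F [ 0.3 -0.4 -3.2] w 59.1 q6 [-0.6  -0.42]
```

View pics/m2.png

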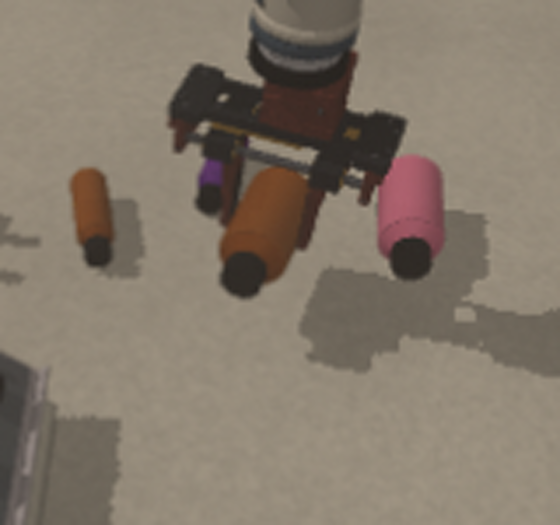

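The stout bottle is lifted level between the fingers (side view, ~(265,225)), and the others are undisturbed. Now over to the wide hollow.

>>> {"method": "send_rows", "body": {
  "rows": [
    [-30,0,0,-0.07],
    [-35,0,0,-0.08],
    [-35,0,0,-0.08],
    [-30,0,0,-0.07],
    [-5,0,0,0]
  ]
}}

```text
t: 4.5
ee_pos: [418.7, -272.4, 211.6]
orientation: [-0.098, 1.568, 0.106]
ft_force: [0.6, -0.5, -2.1]
width: 59.3
```

```bash
python3 go.py 617 -6 220 0.113
```

```text
pos [ 418.7 -272.4  211.6] th 0.13 tilt [ 0.     0.005 -1.   ] t 4.5
delta tool [ -7.  238.5 231.1] turn 0.017 F [ 0.6 -0.5 -2.1] w 59.3 q6 [-0.6  -0.74]
```

>>> {"method": "send_rows", "body": {
  "rows": [
    [-1,14,13,0],
    [-2,25,24,0],
    [-2,25,24,0],
    [-2,25,24,0],
    [-2,25,24,0],
    [-2,25,24,0],
    [-2,25,24,0],
    [-1,25,24,0],
    [-1,25,24,0],
    [0,14,14,0.02]
  ]
}}

```text
t: 5.33
ee_pos: [610.1, -11.0, 214.5]
orientation: [-0.064, 1.58, 0.072]
ft_force: [0.4, 0.2, -2.4]
width: 59.3
```

>>> {"method": "send_rows", "body": {
  "rows": [
    [0,0,0,0]
  ]
}}

```text
t: 5.42
ee_pos: [611.6, -7.7, 212.3]
orientation: [-0.064, 1.581, 0.074]
ft_force: [-0.1, 0.0, -1.4]
width: 59.5
```

```bash
python3 go.py 617 -6 220 0.113
```

```text
pos [611.6  -7.7 212.3] th 0.087 tilt [-0.012  0.006 -1.   ] t 5.42
delta tool [-7.8  1.3  5.4] turn -0.026 F [-0.1  0.  -1.4] w 59.5 q6 [-0.03 -0.13]
```

>>> {"method": "send_rows", "body": {
  "rows": [
    [15,1,2,-0.01],
    [20,0,2,-0.01],
    [15,0,1,0],
    [5,0,0,0],
    [0,0,0,0]
  ]
}}

```text
t: 5.83
ee_pos: [612.2, -5.1, 146.8]
orientation: [-0.079, 1.59, 0.09]
ft_force: [-0.7, -1.0, -2.3]
width: 59.6
```

```bash
python3 - <<'E'
from h import *
for n in('side','top'):
    d=grab(n,n+'3')
a=cv2.imread('pics/top3.png')[120:240,230:370];b=cv2.imread('pics/side3.png')[120:300,200:340]
cv2.imwrite('pics/m3.png',np.hstack([cv2.resize(a,(420,360),interpolation=cv2.INTER_CUBIC),cv2.resize(b,(280,360),interpolation=cv2.INTER_CUBIC)]))
E
python3 go.py 617.6 -6 110.5 0.113
```

```text
pos [613.   -5.2 148.4] th 0.107 tilt [-0.019  0.006 -1.   ] t 5.93
delta tool [37.8 -1.6  5.2] turn -0.006 F [-0.1  0.3 -2.1] w 59.8 q6 [-0.03 -0.14]
```

View pics/m3.png

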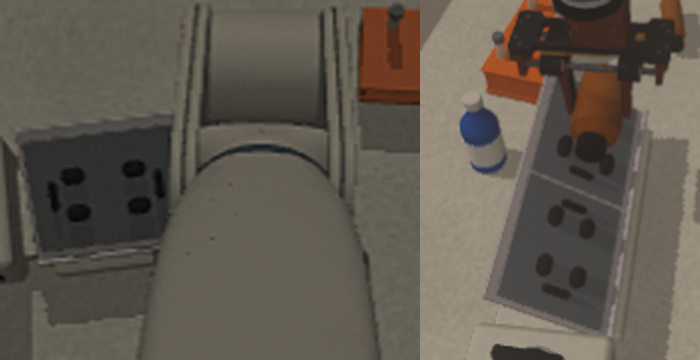

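Side view: the bottle hangs over the wide hollow, in line with the ridges. I'll correct by 5 mm and go down slowly while watching the force.

>>> {"method": "send_rows", "body": {
  "rows": [
    [4,-1,4,0],
    [8,0,2,0],
    [6,0,0,0],
    [3,0,0,0],
    [0,0,0,0]
  ]
}}

```text
t: 6.35
ee_pos: [621.4, -6.6, 128.5]
orientation: [-0.078, 1.582, 0.087]
ft_force: [-0.7, 0.2, -2.4]
width: 59.7
```

```bash
python3 go.py 617.6 -6 110.5 0.113
```

```text
pos [621.4  -6.6 128.5] th 0.105 tilt [-0.013  0.005 -1.   ] t 6.35
delta tool [18.   0.9 -3.5] turn -0.008 F [-0.7  0.2 -2.4] w 59.7 q6 [-0.03 -0.14]
```

>>> {"method": "send_rows", "body": {
  "rows": [
    [2,0,-3,-0.005],
    [3,0,-1,0],
    [3,0,0,0],
    [2,0,0,0],
    [0,0,0,0]
  ]
}}

```text
t: 6.77
ee_pos: [616.9, -7.0, 118.0]
orientation: [-0.083, 1.581, 0.092]
ft_force: [-0.1, -0.4, -3.1]
width: 59.5
```

```bash
python3 go.py 617.6 -6 110.5 0.113
```

```text
pos [616.9  -7.  118. ] th 0.111 tilt [-0.013  0.005 -1.   ] t 6.77
delta tool [7.5 0.8 0.9] turn -0.002 F [-0.1 -0.4 -3.1] w 59.5 q6 [-0.03 -0.15]
```

>>> {"method": "send_rows", "body": {
  "rows": [
    [2,0,0,0],
    [2,0,0,0],
    [1,0,0,0],
    [0,0,0,0]
  ]
}}

```text
t: 7.1
ee_pos: [615.7, -7.0, 112.6]
orientation: [-0.083, 1.583, 0.092]
ft_force: [-0.8, -0.8, -2.3]
width: 59.4
```

```bash
python3 go.py 617.6 -6 110.5 0.113
```

```text
pos [615.7  -7.  112.6] th 0.111 tilt [-0.015  0.005 -1.   ] t 7.1
delta tool [2.1 0.8 2. ] turn -0.002 F [-0.8 -0.8 -2.3] w 59.4 q6 [-0.03 -0.15]
```

>>> {"method": "send_rows", "body": {
  "rows": [
    [1,0,1,0],
    [1,0,1,0],
    [0.5,0,0,0],
    [0,0,0,0]
  ]
}}

```text
t: 7.43
ee_pos: [615.5, -7.0, 111.2]
orientation: [-0.083, 1.589, 0.092]
ft_force: [-2.3, -0.6, -1.9]
width: 59.4
```

```bash
python3 go.py 617.6 -6 110.5 0.113
```

```text
pos [615.5  -7.  111.2] th 0.111 tilt [-0.02   0.005 -1.   ] t 7.43
delta tool [0.7 0.7 2.2] turn -0.002 F [-2.3 -0.6 -1.9] w 59.4 q6 [-0.03 -0.15]
```

>>> {"method": "send_rows", "body": {
  "rows": [
    [1,0,-1,0],
    [1,0,0,0],
    [1,0,0,0],
    [0,0,0,0]
  ]
}}

```text
t: 7.77
ee_pos: [615.5, -6.9, 111.3]
orientation: [-0.083, 1.586, 0.092]
ft_force: [-1.4, 0.3, -3.1]
width: 59.0
```

```bash
python3 go.py 617.6 -6 110.5 0.113
```

```text
pos [615.5  -6.9 111.3] th 0.111 tilt [-0.017  0.005 -1.   ] t 7.77
delta tool [0.7 0.7 2.2] turn -0.002 F [-1.4  0.3 -3.1] w 59.0 q6 [-0.03 -0.15]
```

>>> {"method": "send_rows", "body": {
  "rows": [
    [2,0,0,0],
    [2,0,0,0],
    [0,0,0,0]
  ]
}}

```text
t: 8.02
ee_pos: [615.5, -6.9, 111.5]
orientation: [-0.083, 1.586, 0.092]
ft_force: [-1.9, -0.7, -2.8]
width: 59.5
```

```bash
python3 go.py 617.6 -6 110.5 0.113
```

```text
pos [615.5  -6.9 111.5] th 0.111 tilt [-0.017  0.005 -1.   ] t 8.02
delta tool [0.9 0.7 2.2] turn -0.002 F [-1.9 -0.7 -2.8] w 59.5 q6 [-0.03 -0.15]
```

>>> {"method": "send_rows", "body": {
  "rows": [
    [3,0,0,0],
    [3,0,0,0]
  ]
}}

```text
t: 8.18
ee_pos: [615.6, -6.9, 110.5]
orientation: [-0.084, 1.586, 0.092]
ft_force: [-15.9, -0.1, 39.1]
width: 59.4
```

```bash
python3 go.py 617.6 -6 110.5 0.113; python3 - <<'E'
from h import *
d=grab('side','side4')
b=cv2.imread('pics/side4.png')[130:250,220:340]
cv2.imwrite('pics/m4.png',cv2.resize(b,None,fx=5,fy=5,interpolation=cv2.INTER_CUBIC))
E
```

```text
pos [615.6  -6.9 110.5] th 0.112 tilt [-0.017  0.005 -1.   ] t 8.18
delta tool [-0.   0.7  2.1] turn -0.001 F [-15.9  -0.1  39.1] w 59.4 q6 [-0.03 -0.15]
```

View pics/m4.png

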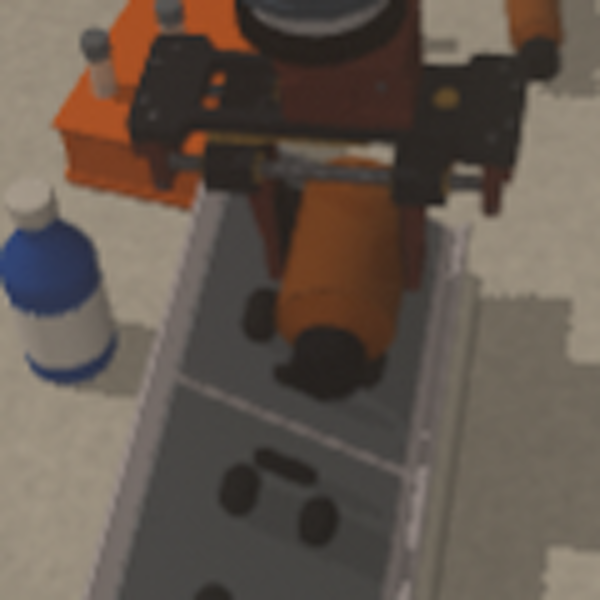

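Contact force lies along the platform normal, so the bottle rests on its ridges. I'll relieve the force, then open slightly.

>>> {"method": "send_rows", "body": {
  "rows": [
    [0,0,0,0],
    [0,0,0,0]
  ]
}}

```text
t: 8.4
ee_pos: [615.6, -6.9, 111.7]
orientation: [-0.084, 1.585, 0.092]
ft_force: [-1.7, -0.3, -2.2]
width: 59.5
```

>>> {"method": "send_rows", "body": {
  "rows": [
    [0,0,0,0],
    [0,0,0,0],
    [0,0,0,0]
  ],
  "fingers": 0.75
}}

```text
t: 8.65
ee_pos: [617.1, -6.9, 110.9]
orientation: [-0.084, 1.581, 0.092]
ft_force: [0.0, -0.7, 0.1]
width: 65.8
```

```bash
python3 go.py 617.6 -6 110.5 0.113; python3 - <<'E'
from h import *
d=grab('side','side5')
b=cv2.imread('pics/side5.png')[130:250,220:340]
cv2.imwrite('pics/m5.png',cv2.resize(b,None,fx=5,fy=5,interpolation=cv2.INTER_CUBIC))
E
```

```text
pos [617.1  -6.9 110.9] th 0.112 tilt [-0.013  0.005 -1.   ] t 8.65
delta tool [0.4 0.8 0.6] turn -0.001 F [ 0.  -0.7  0.1] w 65.8 q6 [-0.03 -0.15]
```

View pics/m5.png

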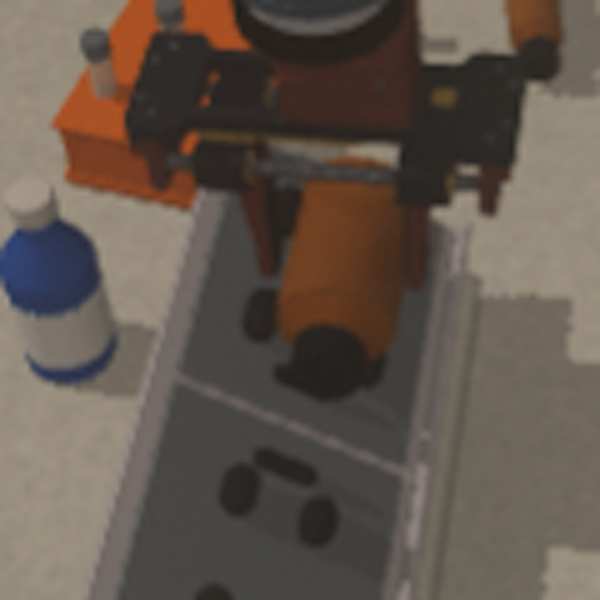

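The fingers are clear on both sides and the bottle lies still. Raising.

>>> {"method": "send_rows", "body": {
  "rows": [
    [-4,0,-1,0],
    [-8,0,0,0],
    [-15,0,0,0],
    [-25,0,0,0],
    [-35,0,0,0],
    [-25,0,0,0],
    [-5,0,0,0]
  ]
}}

```text
t: 9.28
ee_pos: [616.6, -7.5, 231.5]
orientation: [-0.083, 1.587, 0.093]
ft_force: [0.7, 0.6, 0.2]
width: 65.8
```

```bash
python3 go.py 586.5 -336.5 210 0.314;  python3 - <<'E'
from h import *
d=grab('side','side6')
b=cv2.imread('pics/side6.png')[90:250,220:380]
cv2.imwrite('pics/m6.png',cv2.resize(b,None,fx=3.7,fy=3.7,interpolation=cv2.INTER_CUBIC))
E
```

```text
pos [616.6  -7.5 231.5] th 0.112 tilt [-0.018  0.005 -1.   ] t 9.28
delta tool [  20.5 -323.8  -66.3] turn -0.202 F [0.7 0.6 0.2] w 65.8 q6 [-0.03 -0.15]
```

View pics/m6.png

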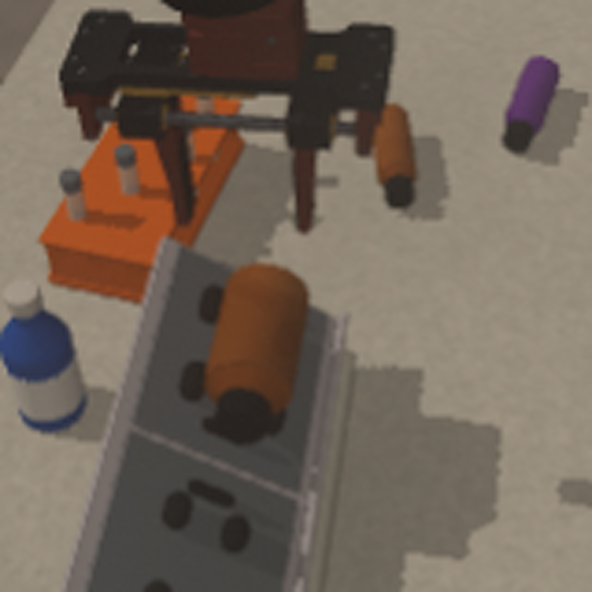

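The stout bottle lies in the wide hollow between the ridges and stops, fingers clear. On to the slim bottle.

>>> {"method": "send_rows", "body": {
  "rows": [
    [0,-20,-4,0],
    [-1,-35,-7,0],
    [-1,-38,-8,0],
    [-1,-38,-8,0],
    [-1,-38,-8,0],
    [-1,-38,-8,0],
    [-1,-35,-7,0],
    [0,-30,-6,0],
    [0,-18,-4,-0.1],
    [0,-8,0,-0.1]
  ]
}}

```text
t: 10.17
ee_pos: [586.2, -319.0, 224.3]
orientation: [-0.243, 1.581, 0.265]
ft_force: [-0.3, 0.4, 0.3]
width: 65.9
```

>>> {"method": "send_rows", "body": {
  "rows": [
    [0,0,0,0]
  ]
}}

```text
t: 10.25
ee_pos: [585.2, -320.9, 222.4]
orientation: [-0.243, 1.582, 0.267]
ft_force: [-0.4, 0.6, -0.5]
width: 66.1
```

```bash
python3 go.py 586.5 -336.5 90 0.314
```

```text
pos [ 585.2 -320.9  222.4] th 0.324 tilt [-0.028  0.011 -1.   ] t 10.25
delta tool [132.1 -17.7  -0.6] turn 0.01 F [-0.4  0.6 -0.5] w 66.1 q6 [-0.52 -0.84]
```

>>> {"method": "send_rows", "body": {
  "rows": [
    [20,-6,0,0],
    [30,-6,0,0],
    [30,-4,0,0],
    [25,0,0,0.01],
    [15,0,0,0],
    [5,0,0,0],
    [0,0,0,0]
  ]
}}

```text
t: 10.83
ee_pos: [584.2, -330.4, 86.1]
orientation: [-0.216, 1.589, 0.247]
ft_force: [-0.9, -0.2, 0.4]
width: 65.8
```

```bash
python3 go.py 586.5 -336.5 14 0.314;  python3 - <<'E'
from h import *
for n in('side','top'):
    d=grab(n,n+'7')
a=cv2.imread('pics/top7.png')[150:270,360:480];b=cv2.imread('pics/side7.png')[80:200,270:390]
cv2.imwrite('pics/m7.png',np.hstack([cv2.resize(i,None,fx=3.3,fy=3.3,interpolation=cv2.INTER_CUBIC) for i in(a,b)]))
E
```

```text
pos [ 584.2 -330.4   86.1] th 0.294 tilt [-0.033  0.015 -0.999] t 10.83
delta tool [71.9 -8.2  2.4] turn -0.02 F [-0.9 -0.2  0.4] w 65.8 q6 [-0.53 -0.82]
```

View pics/m7.png

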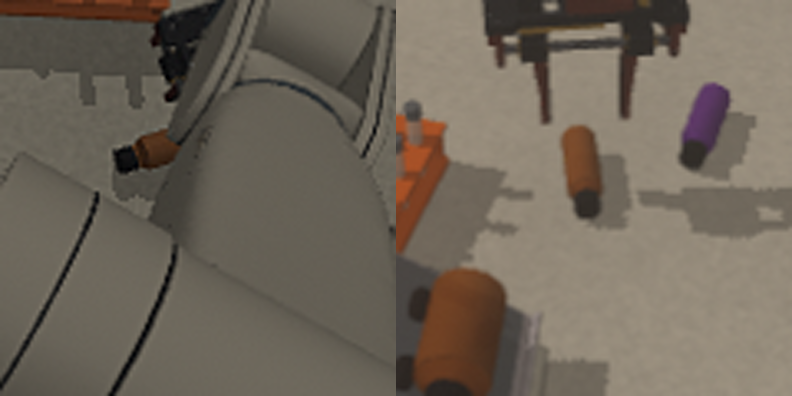

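Side view: fingers above and around the slim bottle (580,165), purple one well clear. Centring and going down.

>>> {"method": "send_rows", "body": {
  "rows": [
    [15,-4,1,-0.01],
    [20,-4,2,-0.01],
    [15,0,0,0],
    [8,0,0,0],
    [0,0,0,0]
  ]
}}

```text
t: 11.35
ee_pos: [594.4, -339.9, 32.6]
orientation: [-0.241, 1.574, 0.256]
ft_force: [-0.2, 0.1, 0.2]
width: 65.8
```

```bash
python3 go.py 586.5 -336.5 14 0.314
```

```text
pos [ 594.4 -339.9   32.6] th 0.316 tilt [-0.019  0.006 -1.   ] t 11.35
delta tool [18.8  5.4 -6.2] turn 0.002 F [-0.2  0.1  0.2] w 65.8 q6 [-0.53 -0.85]
```

>>> {"method": "send_rows", "body": {
  "rows": [
    [3,4,-5,0],
    [5,2,-2,0],
    [6,0,0,0],
    [3,0,0,0],
    [0,0,0,0]
  ]
}}

```text
t: 11.77
ee_pos: [586.2, -336.8, 17.0]
orientation: [-0.243, 1.571, 0.254]
ft_force: [-0.3, 0.1, -0.8]
width: 65.7
```

```bash
python3 go.py 586.5 -336.5 14 0.314
```

```text
pos [ 586.2 -336.8   17. ] th 0.316 tilt [-0.015  0.004 -1.   ] t 11.77
delta tool [3.  0.1 0.4] turn 0.002 F [-0.3  0.1 -0.8] w 65.7 q6 [-0.54 -0.85]
```

>>> {"method": "send_rows", "body": {
  "rows": [
    [2,0,0,0],
    [2,0,0,0],
    [0,0,0,0]
  ]
}}

```text
t: 12.02
ee_pos: [586.6, -337.1, 13.4]
orientation: [-0.244, 1.57, 0.253]
ft_force: [-0.0, -0.4, 0.5]
width: 65.5
```

```bash
python3 go.py 586.5 -336.5 14 0.314
```

```text
pos [ 586.6 -337.1   13.4] th 0.316 tilt [-0.014  0.004 -1.   ] t 12.02
delta tool [-0.6  0.6  0. ] turn 0.002 F [-0.  -0.4  0.5] w 65.5 q6 [-0.54 -0.85]
```

>>> {"method": "send_rows", "body": {
  "rows": [
    [0,0,0,0],
    [0,0,0,0],
    [0,0,0,0],
    [0,0,0,0],
    [0,0,0,0],
    [0,0,0,0]
  ],
  "fingers": 0
}}

```text
t: 12.52
ee_pos: [587.2, -337.3, 13.8]
orientation: [-0.244, 1.569, 0.253]
ft_force: [-0.5, 0.1, -0.5]
width: 35.4
```

```bash
python3 go.py 586.5 -336.5 14 0.314
```

```text
pos [ 587.2 -337.3   13.8] th 0.316 tilt [-0.013  0.003 -1.   ] t 12.52
delta tool [-0.1  1.  -0.4] turn 0.002 F [-0.5  0.1 -0.5] w 35.4 q6 [-0.54 -0.85]
```

Gripped at 35.4 mm. Lifting.

>>> {"method": "send_rows", "body": {
  "rows": [
    [-6,0,0,0],
    [-15,0,0,0],
    [-25,0,0,0],
    [-35,0,0,0.05],
    [-35,0,0,0.05],
    [-35,0,0,0.05],
    [-35,0,0,0.05],
    [-25,0,0,0],
    [-10,0,0,0]
  ]
}}

```text
t: 13.27
ee_pos: [587.3, -336.2, 247.8]
orientation: [-0.077, 1.589, 0.09]
ft_force: [0.1, -0.0, -0.9]
width: 35.4
```

```bash
python3 go.py 602.7 162 225 0.113;  python3 - <<'E'
from h import *
d=grab('side','side8')
b=cv2.imread('pics/side8.png')[20:220,220:440]
cv2.imwrite('pics/m8.png',cv2.resize(b,None,fx=2.8,fy=2.8,interpolation=cv2.INTER_CUBIC))
E
```

```text
pos [ 587.3 -336.2  247.8] th 0.106 tilt [-0.02   0.007 -1.   ] t 13.27
delta tool [ 26.1 493.6  68.6] turn -0.007 F [ 0.1 -0.  -0.9] w 35.4 q6 [-0.54 -0.64]
```

View pics/m8.png

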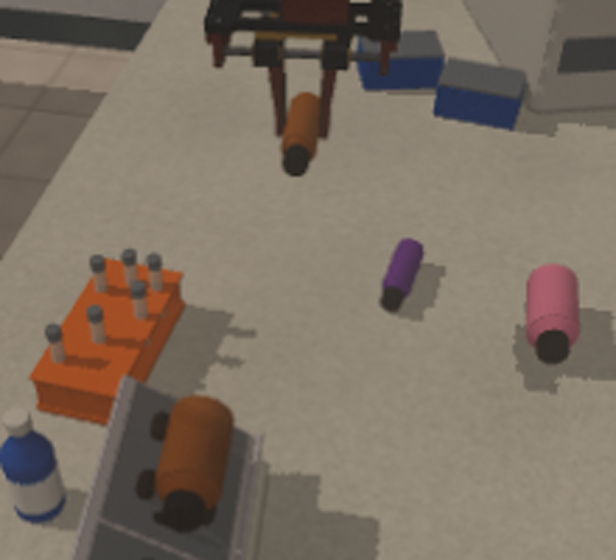

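Slim bottle held (300,130); carrying it over to the narrow hollow at height.

>>> {"method": "send_rows", "body": {
  "rows": [
    [-1,18,3,0],
    [-1,30,4,0],
    [-1,36,5,0],
    [-1,36,5,0],
    [-1,36,5,0],
    [-1,36,5,0],
    [-1,36,5,0],
    [-1,36,5,0],
    [-1,36,5,0]
  ]
}}

```text
t: 14.07
ee_pos: [588.8, -21.8, 247.5]
orientation: [-0.068, 1.605, 0.086]
ft_force: [0.5, -0.6, -1.4]
width: 35.8
```

```bash
python3 go.py 602.7 162 225 0.113
```

```text
pos [588.8 -21.8 247.5] th 0.098 tilt [-0.036  0.009 -0.999] t 14.07
delta tool [ 23.7 181.2  32.6] turn -0.015 F [ 0.5 -0.6 -1.4] w 35.8 q6 [-0.06 -0.16]
```

>>> {"method": "send_rows", "body": {
  "rows": [
    [0,34,6,0],
    [0,34,6,0],
    [0,34,6,0],
    [0,30,6,-0.01],
    [0,20,4,-0.01],
    [0,8,2,0],
    [0,0,0,0]
  ]
}}

```text
t: 14.65
ee_pos: [589.4, 159.6, 235.3]
orientation: [-0.093, 1.627, 0.112]
ft_force: [0.5, 0.0, -1.7]
width: 35.4
```

```bash
python3 go.py 602.7 162 140 0.113
```

```text
pos [589.4 159.6 235.3] th 0.13 tilt [-0.059  0.008 -0.998] t 14.65
delta tool [94.3 -0.9 18.9] turn 0.017 F [ 0.5  0.  -1.7] w 35.4 q6 [0.23 0.09]
```

>>> {"method": "send_rows", "body": {
  "rows": [
    [10,0,12,0.01],
    [20,0,10,0],
    [20,0,0,0],
    [15,0,0,0],
    [0,0,0,0]
  ]
}}

```text
t: 15.07
ee_pos: [604.4, 159.0, 163.3]
orientation: [-0.086, 1.633, 0.101]
ft_force: [-0.1, -0.3, -2.2]
width: 35.7
```

```bash
python3 go.py 602.7 162 140 0.113
```

```text
pos [604.4 159.  163.3] th 0.119 tilt [-0.065  0.005 -0.998] t 15.07
delta tool [23.3  2.8  0.2] turn 0.006 F [-0.1 -0.3 -2.2] w 35.7 q6 [0.23 0.1 ]
```

>>> {"method": "send_rows", "body": {
  "rows": [
    [0,1,-15,0],
    [0,1,-15,0],
    [0,0,0,0]
  ]
}}

```text
t: 15.32
ee_pos: [571.9, 153.4, 163.1]
orientation: [-0.085, 1.64, 0.097]
ft_force: [-0.5, -0.3, -0.5]
width: 35.7
```

```bash
python3 go.py 602.7 162 140 0.113
```

```text
pos [571.9 153.4 163.1] th 0.115 tilt [-0.071  0.004 -0.997] t 15.32
delta tool [20.9  4.7 33.2] turn 0.002 F [-0.5 -0.3 -0.5] w 35.7 q6 [0.23 0.1 ]
```

>>> {"method": "send_rows", "body": {
  "rows": [
    [0,0,5,0],
    [0,0,5,0],
    [0,0,5,0],
    [0,0,5,0],
    [0,0,5,0],
    [0,0,5,0],
    [0,0,0,0]
  ]
}}

```text
t: 15.9
ee_pos: [609.2, 155.4, 163.3]
orientation: [-0.082, 1.634, 0.095]
ft_force: [0.7, -0.3, -1.1]
width: 35.3
```

```bash
python3 go.py 602.7 162 140 0.113
```

```text
pos [609.2 155.4 163.3] th 0.112 tilt [-0.065  0.004 -0.998] t 15.9
delta tool [23.7  7.  -4.3] turn -0.001 F [ 0.7 -0.3 -1.1] w 35.3 q6 [0.22 0.1 ]
```

>>> {"method": "send_rows", "body": {
  "rows": [
    [3,4,-4,0],
    [8,3,-3,0],
    [6,0,0,0],
    [3,0,0,0],
    [0,0,0,0]
  ]
}}

```text
t: 16.32
ee_pos: [598.6, 162.6, 141.0]
orientation: [-0.083, 1.635, 0.095]
ft_force: [0.4, 0.3, -0.5]
width: 35.2
```

```bash
python3 go.py 601.5 162 104 0.113;  python3 - <<'E'
from h import *
d=grab('side','side9')
b=cv2.imread('pics/side9.png')[160:300,200:340]
cv2.imwrite('pics/m9.png',cv2.resize(b,None,fx=4.2,fy=4.2,interpolation=cv2.INTER_CUBIC))
E
```

```text
pos [598.6 162.6 141. ] th 0.113 tilt [-0.067  0.004 -0.998] t 16.32
delta tool [36.7 -1.4  5.2] turn -0.0 F [ 0.4  0.3 -0.5] w 35.2 q6 [0.24 0.11]
```

View pics/m9.png

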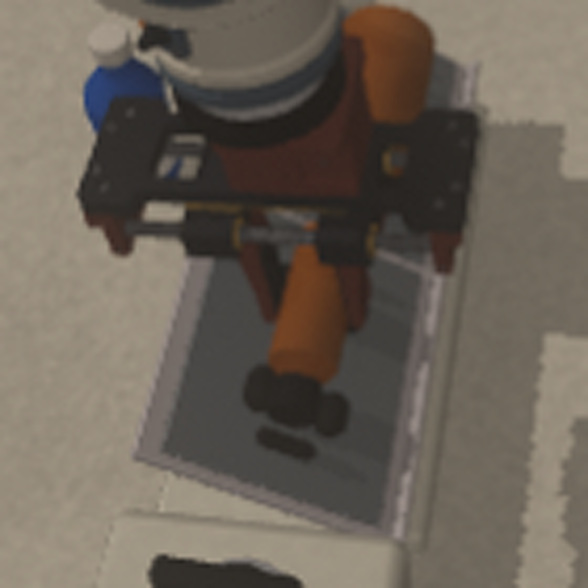

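Side view: the slim bottle is above the narrow hollow, lined up with its ridges (265–330,395). Going down slowly.

>>> {"method": "send_rows", "body": {
  "rows": [
    [4,-1,3,0],
    [7,0,2,0],
    [6,0,0,0],
    [3,0,0,0],
    [0,0,0,0]
  ]
}}

```text
t: 16.78
ee_pos: [603.1, 162.1, 119.0]
orientation: [-0.083, 1.635, 0.095]
ft_force: [-0.5, 0.1, -0.9]
width: 35.5
```

```bash
python3 go.py 601.5 162 104 0.113
```

```text
pos [603.1 162.1 119. ] th 0.113 tilt [-0.066  0.004 -0.998] t 16.78
delta tool [15.1 -0.1 -0.6] turn -0.0 F [-0.5  0.1 -0.9] w 35.5 q6 [0.23 0.11]
```

>>> {"method": "send_rows", "body": {
  "rows": [
    [3,0,0,0],
    [3,0,0,0],
    [2,0,0,0],
    [0,0,0,0]
  ]
}}

```text
t: 17.12
ee_pos: [601.7, 162.0, 110.3]
orientation: [-0.083, 1.637, 0.095]
ft_force: [-0.3, 0.2, -0.2]
width: 35.4
```

```bash
python3 go.py 601.5 162 104 0.113
```

```text
pos [601.7 162.  110.3] th 0.113 tilt [-0.068  0.004 -0.998] t 17.12
delta tool [ 6.3 -0.   0.3] turn -0.0 F [-0.3  0.2 -0.2] w 35.4 q6 [0.23 0.11]
```

>>> {"method": "send_rows", "body": {
  "rows": [
    [2,0,0,0],
    [2,0,0,0],
    [0,0,0,0]
  ]
}}

```text
t: 17.37
ee_pos: [600.3, 161.9, 106.3]
orientation: [-0.083, 1.639, 0.095]
ft_force: [-1.2, -0.2, -1.3]
width: 35.7
```

```bash
python3 go.py 601.5 162 104 0.113
```

```text
pos [600.3 161.9 106.3] th 0.113 tilt [-0.07   0.004 -0.998] t 17.37
delta tool [ 2.2 -0.1  1.4] turn -0.0 F [-1.2 -0.2 -1.3] w 35.7 q6 [0.23 0.11]
```

>>> {"method": "send_rows", "body": {
  "rows": [
    [2,0,1,0],
    [1,0,0,0]
  ]
}}

```text
t: 17.53
ee_pos: [600.0, 162.1, 103.8]
orientation: [-0.084, 1.641, 0.096]
ft_force: [-4.5, -0.7, 9.8]
width: 35.2
```

```bash
python3 go.py 601.5 162 104 0.113
```

```text
pos [600.  162.1 103.8] th 0.114 tilt [-0.072  0.003 -0.997] t 17.53
delta tool [-0.3 -0.2  1.5] turn 0.001 F [-4.5 -0.7  9.8] w 35.2 q6 [0.23 0.11]
```

Light contact along the normal at the predicted seat height. Settle, then open slightly.

>>> {"method": "send_rows", "body": {
  "rows": [
    [0,0,0,0]
  ]
}}

```text
t: 17.62
ee_pos: [599.9, 162.1, 104.0]
orientation: [-0.084, 1.641, 0.096]
ft_force: [-2.5, -0.7, -0.1]
width: 35.2
```

>>> {"method": "send_rows", "body": {
  "rows": [
    [0,0,0,0],
    [0,0,0,0],
    [0,0,0,0]
  ],
  "fingers": 0.47
}}

```text
t: 17.87
ee_pos: [602.0, 162.4, 104.4]
orientation: [-0.084, 1.637, 0.096]
ft_force: [-0.6, -0.2, -0.2]
width: 41.3
```

```bash
python3 go.py 601.5 162 104 0.113; python3 - <<'E'
from h import *
d=grab('side','side10')
b=cv2.imread('pics/side10.png')[160:300,200:340]
cv2.imwrite('pics/m10.png',cv2.resize(b,None,fx=4.2,fy=4.2,interpolation=cv2.INTER_CUBIC))
E
```

```text
pos [602.  162.4 104.4] th 0.114 tilt [-0.068  0.004 -0.998] t 17.87
delta tool [ 0.4 -0.4 -0.5] turn 0.001 F [-0.6 -0.2 -0.2] w 41.3 q6 [0.23 0.11]
```

View pics/m10.png

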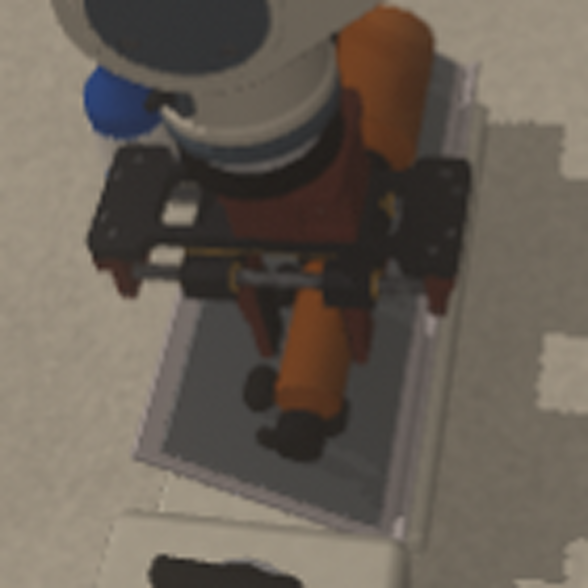

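Bottle rests in the hollow, fingers loose. Centring the fingers, then rising vertically.

>>> {"method": "send_rows", "body": {
  "rows": [
    [0,0,-2,0],
    [-2,0,-1,0],
    [0,0,0,0]
  ]
}}

```text
t: 18.17
ee_pos: [599.8, 162.1, 106.7]
orientation: [-0.083, 1.635, 0.096]
ft_force: [0.4, -0.4, -0.6]
width: 41.3
```

```bash
python3 go.py 600 162 104 0.113
```

```text
pos [599.8 162.1 106.7] th 0.113 tilt [-0.067  0.004 -0.998] t 18.17
delta tool [ 2.7 -0.2  0.4] turn 0.0 F [ 0.4 -0.4 -0.6] w 41.3 q6 [0.23 0.11]
```

>>> {"method": "send_rows", "body": {
  "rows": [
    [-4,0,-0.3,0],
    [-6,0,-0.4,0],
    [-10,0,-0.7,0],
    [-20,0,-1,0],
    [-30,0,-2,0],
    [-30,0,-2,0],
    [-15,0,0,0],
    [0,0,0,0]
  ],
  "fingers": 0.5
}}

```text
t: 18.83
ee_pos: [600.6, 160.7, 230.7]
orientation: [-0.083, 1.636, 0.096]
ft_force: [0.5, -0.1, -0.4]
width: 43.7
```

```bash
python3 go.py 592.3 321 220 1.62; python3 - <<'E'
from h import *
d=grab('side','side11')
b=cv2.imread('pics/side11.png')[140:300,190:350]
cv2.imwrite('pics/m11.png',cv2.resize(b,None,fx=3.7,fy=3.7,interpolation=cv2.INTER_CUBIC))
E
```

```text
pos [600.6 160.7 230.7] th 0.113 tilt [-0.067  0.004 -0.998] t 18.83
delta tool [ 11.9 160.1  10.6] turn -1.507 F [ 0.5 -0.1 -0.4] w 43.7 q6 [0.23 0.11]
```

View pics/m11.png

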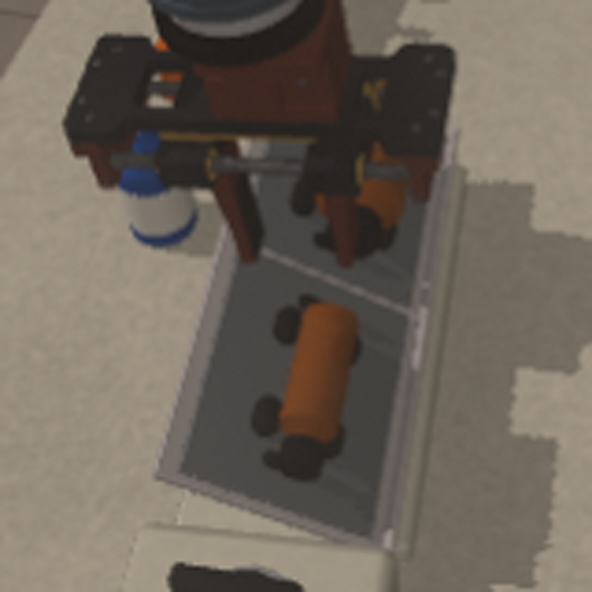

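Both bottles lie in their hollows between ridges and stops. Now the lock.

>>> {"method": "send_rows", "body": {
  "rows": [
    [-1,20,1,0],
    [-1,32,2,0],
    [-1,32,2,0],
    [-1,32,2,0],
    [0,25,2,0],
    [0,15,1,0],
    [0,0,0,0]
  ],
  "fingers": 0.55
}}

```text
t: 19.47
ee_pos: [589.7, 319.6, 228.5]
orientation: [-0.082, 1.644, 0.089]
ft_force: [-0.1, -1.2, 0.8]
width: 48.4
```

>>> {"method": "send_rows", "body": {
  "rows": [
    [0,0,0,-0.12],
    [0,0,0,-0.12],
    [0,0,0,-0.12],
    [0,0,0,-0.12],
    [0,0,0,-0.12],
    [0,0,0,-0.12],
    [0,0,0,-0.12],
    [0,0,0,-0.12],
    [0,0,0,-0.12],
    [0,0,0,-0.12]
  ]
}}

```text
t: 20.3
ee_pos: [586.1, 305.5, 218.5]
orientation: [-1.02, 1.383, 1.1]
ft_force: [0.1, -0.5, 0.2]
width: 48.2
```

```bash
python3 go.py 592.3 321 220 1.62
```

```text
pos [586.1 305.5 218.5] th 1.356 tilt [-0.089 -0.011 -0.996] t 20.3
delta tool [-2.2 -2.5 16.4] turn -0.264 F [ 0.1 -0.5  0.2] w 48.2 q6 [ 0.45 -0.92]
```

>>> {"method": "send_rows", "body": {
  "rows": [
    [-1,-1,6,-0.1],
    [-1,-1,6,-0.1],
    [-1,0,4,-0.06],
    [0,0,0,0]
  ]
}}

```text
t: 20.63
ee_pos: [589.7, 313.8, 217.6]
orientation: [-1.215, 1.261, 1.317]
ft_force: [0.3, -0.2, -0.6]
width: 48.3
```

```bash
python3 go.py 592.3 321 220 1.62;python3 - <<'E'
from h import *
d=grab('side','side12'); d2=grab('top','top12')
b=cv2.imread('pics/side12.png')[220:380,180:340]; a=cv2.imread('pics/top12.png')[130:240,160:350]
cv2.imwrite('pics/m12.png',np.hstack([cv2.resize(b,(400,400),interpolation=cv2.INTER_CUBIC),cv2.resize(a,(400,400))]))
for nm,dd,box in(('top',d2,(200,165,235,215)),('side',d,(215,280,300,330))):
    W=cloud(dd); a,b,c,e=box; w=W[b:e,a:c]; g=dd['img'][b:e,a:c].max(2).astype(int); z=w[...,2]
    m=(z>145)&(z<165)&(g<70); p=w[m]
    if len(p)>20:
        q=p[:,:2]-p[:,:2].mean(0); vt=np.linalg.svd(q)[2]; s=np.sign(vt[0][0]);print(nm,len(p),p.mean(0).round(1),np.arctan2(s*vt[0][1],s*vt[0][0]).round(3))
E
```

```text
pos [589.7 313.8 217.6] th 1.63 tilt [-0.095 -0.016 -0.995] t 20.63
delta tool [-2.8 -2.8  7.1] turn 0.01 F [ 0.3 -0.2 -0.6] w 48.3 q6 [ 0.46 -1.18]
side 195 [581.7 322.4 153.6] 0.109
```

View pics/m12.png

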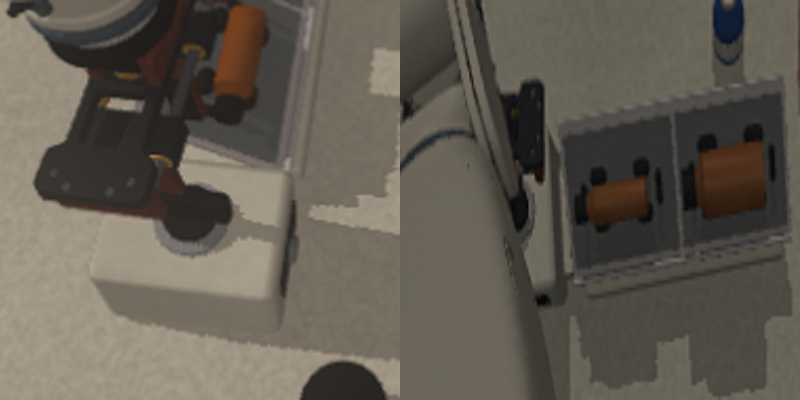

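Top view confirms both bottles in their hollows. The gripper is above the wing; going down in stages.

>>> {"method": "send_rows", "body": {
  "rows": [
    [10,0,4,0],
    [15,-1,4,0],
    [15,-1,0,0],
    [6,0,0,0],
    [0,0,0,0]
  ]
}}

```text
t: 21.15
ee_pos: [586.2, 318.6, 167.4]
orientation: [-1.205, 1.27, 1.306]
ft_force: [-1.0, 0.3, 0.9]
width: 48.3
```

```bash
python3 go.py 593.5 322 131 1.62
```

```text
pos [586.2 318.6 167.4] th 1.615 tilt [-0.096 -0.017 -0.995] t 21.15
delta tool [ 35.5 -10.9   3.5] turn -0.005 F [-1.   0.3  0.9] w 48.3 q6 [ 0.47 -1.16]
```

>>> {"method": "send_rows", "body": {
  "rows": [
    [2,-6,2,0],
    [8,-5,2,0],
    [10,-1,0,0],
    [8,0,0,0],
    [3,0,0,0],
    [0,0,0,0]
  ]
}}

```text
t: 21.65
ee_pos: [596.7, 322.9, 132.5]
orientation: [-1.204, 1.27, 1.304]
ft_force: [-0.7, 0.8, -0.3]
width: 48.5
```

```bash
python3 go.py 593.5 322 131 1.62; python3 - <<'E'
from h import *
d=grab('side','side13')
b=cv2.imread('pics/side13.png')[240:360,190:320]
cv2.imwrite('pics/m13.png',cv2.resize(b,None,fx=4.5,fy=4.5,interpolation=cv2.INTER_CUBIC))
E
```

```text
pos [596.7 322.9 132.5] th 1.613 tilt [-0.095 -0.016 -0.995] t 21.65
delta tool [ 1.8  3.  -0.7] turn -0.007 F [-0.7  0.8 -0.3] w 48.5 q6 [ 0.47 -1.16]
```

View pics/m13.png

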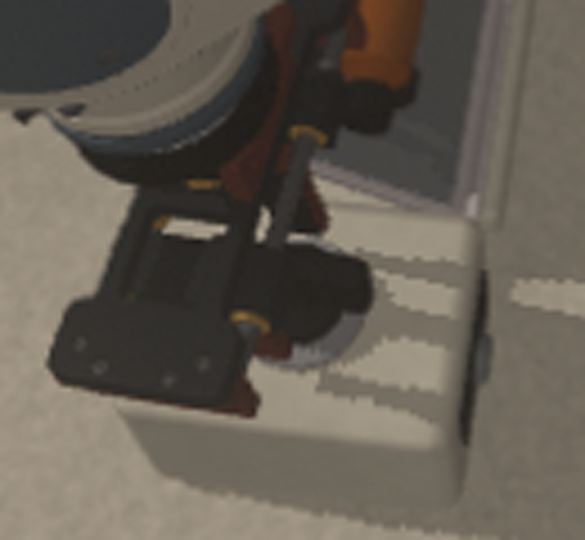

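Fingers straddle the wing. Closing to a loose 18 mm (wing 14 mm), which avoids side loads while turning.

>>> {"method": "send_rows", "body": {
  "rows": [
    [0,0,0,0],
    [0,0,0,0],
    [0,0,0,0],
    [0,0,0,0],
    [0,0,0,0]
  ],
  "fingers": 0.2
}}

```text
t: 22.12
ee_pos: [597.1, 322.9, 134.2]
orientation: [-1.205, 1.268, 1.303]
ft_force: [0.5, -7.2, -2.6]
width: 19.2
```

>>> {"method": "send_rows", "body": {
  "rows": [
    [0,2,0,0.1],
    [-0.5,0,0,0.1],
    [0,0,0,0]
  ]
}}

```text
t: 22.37
ee_pos: [596.5, 319.8, 135.0]
orientation: [-1.063, 1.368, 1.136]
ft_force: [-0.9, 1.4, 0.4]
width: 17.8
```

```bash
python3 go.py 594.5 322 131 0.0
```

```text
pos [596.5 319.8 135. ] th 1.407 tilt [-0.091 -0.02  -0.996] t 22.37
delta tool [4.1 2.  2. ] turn 1.407 F [-0.9  1.4  0.4] w 17.8 q6 [ 0.46 -0.95]
```

>>> {"method": "send_rows", "body": {
  "rows": [
    [1,1,0,0.11],
    [0,0,0,0.11],
    [0,0,0,0.11],
    [0,0,0,0]
  ]
}}

```text
t: 22.7
ee_pos: [596.3, 318.9, 134.9]
orientation: [-0.823, 1.494, 0.868]
ft_force: [0.9, 0.3, -1.7]
width: 17.4
```

```bash
python3 go.py 595.5 320.5 132 0.0
```

```text
pos [596.3 318.9 134.9] th 1.076 tilt [-0.089 -0.021 -0.996] t 22.7
delta tool [3.  1.3 1.2] turn 1.076 F [ 0.9  0.3 -1.7] w 17.4 q6 [ 0.46 -0.62]
```

>>> {"method": "send_rows", "body": {
  "rows": [
    [1,1,1,0.11],
    [0.5,0,0,0.11],
    [0,0,0,0.11],
    [0,0,0,0.11],
    [0,0,0,0]
  ]
}}

```text
t: 23.12
ee_pos: [595.3, 317.9, 134.6]
orientation: [-0.507, 1.606, 0.514]
ft_force: [0.3, -1.3, -0.6]
width: 17.7
```

```bash
python3 go.py 595.5 320.5 132 0.0
```

```text
pos [595.3 317.9 134.6] th 0.646 tilt [-0.09  -0.025 -0.996] t 23.12
delta tool [2.5 1.9 2. ] turn 0.646 F [ 0.3 -1.3 -0.6] w 17.7 q6 [ 0.46 -0.19]
```

>>> {"method": "send_rows", "body": {
  "rows": [
    [1,2,1,0.11],
    [0.5,0,0,0.11],
    [0,1,0,0.11],
    [0,0,0,0.11],
    [0,0,0,0]
  ]
}}

```text
t: 23.53
ee_pos: [593.6, 318.9, 134.2]
orientation: [-0.193, 1.659, 0.164]
ft_force: [0.0, -0.3, -0.6]
width: 17.2
```

```bash
python3 go.py 595.5 320.5 132 0.0; python3 - <<'E'
from h import *
d=grab('side','side14')
b=cv2.imread('pics/side14.png')[240:360,190:320]
cv2.imwrite('pics/m14.png',cv2.resize(b,None,fx=4.5,fy=4.5,interpolation=cv2.INTER_CUBIC))
E
```

```text
pos [593.6 318.9 134.2] th 0.224 tilt [-0.092 -0.029 -0.995] t 23.53
delta tool [1.9 1.1 2.4] turn 0.224 F [ 0.  -0.3 -0.6] w 17.2 q6 [0.47 0.24]
```

View pics/m14.png

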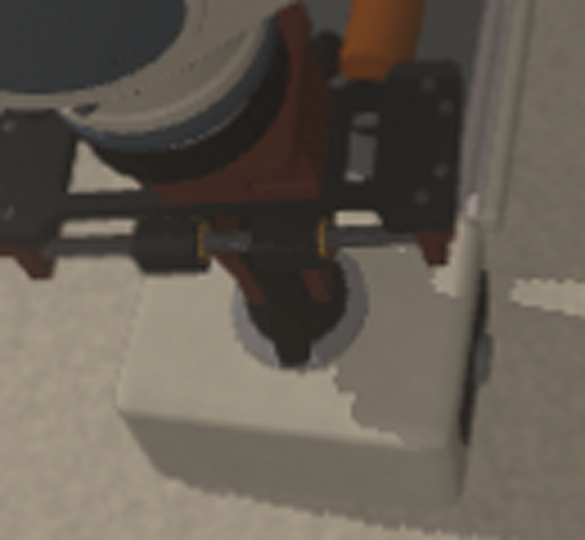

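>>> {"method": "send_rows", "body": {
  "rows": [
    [1,1,1,0.1],
    [0,0,1,0.1],
    [0,0,0,0.06],
    [0,0,0,0]
  ]
}}

```text
t: 23.92
ee_pos: [593.2, 319.8, 133.6]
orientation: [-0.018, 1.667, -0.032]
ft_force: [-0.1, -1.4, -0.9]
width: 17.7
```

>>> {"method": "send_rows", "body": {
  "rows": [
    [0,0,0,0],
    [0,0,0,0]
  ],
  "fingers": 0.35
}}

```text
t: 24.08
ee_pos: [593.4, 320.4, 133.9]
orientation: [-0.026, 1.667, -0.021]
ft_force: [0.6, 0.0, -0.2]
width: 27.2
```

```bash
python3 go.py 595.5 320.5 132 0.0
```

```text
pos [593.4 320.4 133.9] th 0.002 tilt [-0.096 -0.03  -0.995] t 24.08
delta tool [1.7 0.1 2.2] turn 0.002 F [ 0.6  0.  -0.2] w 27.2 q6 [0.47 0.46]
```

>>> {"method": "send_rows", "body": {
  "rows": [
    [-8,0,-1,0],
    [-20,0,-2,0],
    [-35,0,-3,0],
    [-38,0,-3,0],
    [-38,0,-3,0],
    [-38,-10,-10,0],
    [-20,-25,-20,0],
    [0,-35,-20,0],
    [0,-20,-10,0],
    [0,0,0,0]
  ]
}}

```text
t: 24.92
ee_pos: [541.4, 235.6, 354.7]
orientation: [-0.048, 1.663, 0.009]
ft_force: [0.5, 1.2, 0.4]
width: 30.8
```

```bash
python3 go.py 592 321 250 0.0; python3 - <<'E'
from h import *
d=grab('side','side15'); d2=grab('top','top15')
b=cv2.imread('pics/side15.png')[130:370,180:340]; a=cv2.imread('pics/top15.png')[100:280,150:450]
cv2.imwrite('pics/m15.png',np.hstack([cv2.resize(b,(340,510),interpolation=cv2.INTER_CUBIC),cv2.resize(a,(460,510),interpolation=cv2.INTER_CUBIC)[:, :]]))
for nm,dd,box in(('top',d2,(190,165,240,215)),('side',d,(215,270,300,340))):
    W=cloud(dd); a,b,c,e=box; w=W[b:e,a:c]; g=dd['img'][b:e,a:c].max(2).astype(int); z=w[...,2]
    m=(z>145)&(z<165)&(g<70); p=w[m]
    if len(p)>20:
        q=p[:,:2]-p[:,:2].mean(0); vt=np.linalg.svd(q)[2]; s=np.sign(vt[0][0]);print(nm,len(p),p.mean(0).round(1),np.arctan2(s*vt[0][1],s*vt[0][0]).round(3))
E
```

```text
pos [541.4 235.6 354.7] th 0.035 tilt [-0.092 -0.026 -0.995] t 24.92
delta tool [97.3 85.8 63. ] turn 0.035 F [0.5 1.2 0.4] w 30.8 q6 [0.39 0.35]
side 278 [593.  323.9 154.1] -1.48
```

View pics/m15.png

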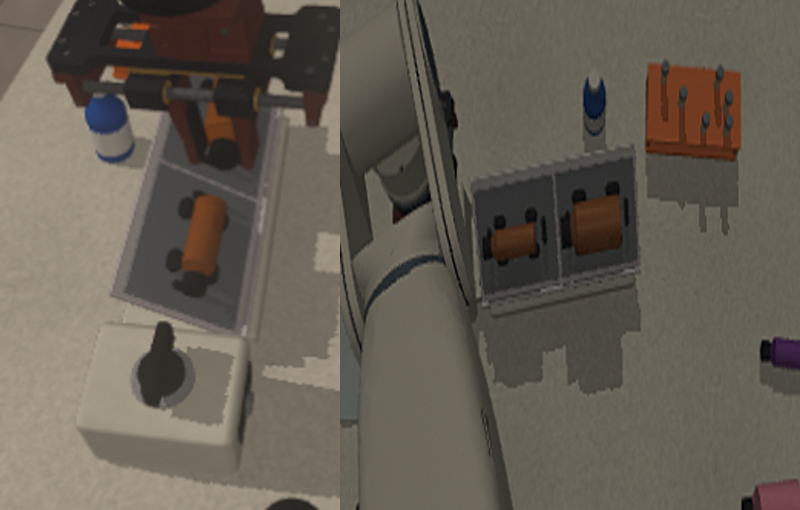

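Wing now points along y (-1.48 rad, from 0.057: turned about 1.54 rad = 88°). Final check that the neighbours and bottles are at rest.

```bash
python3 - <<'E'
from h import *
a=dict(np.load('side0.npz'))['img'].astype(int); b1=dict(np.load('side15.npz'));b=b1['img'].astype(int)
t0=dict(np.load('top0.npz'))['img'].astype(int); t1=dict(np.load('top15.npz'))['img'].astype(int)
for n,x,y,(c,d,e,f) in(('jar',a,b,(295,362,340,400)),('dropper',t0,t1,(305,122,328,150)),('rack',t0,t1,(345,118,415,160)),('purple',t0,t1,(420,215,462,235)),('pink',t0,t1,(408,265,456,293))):
    print(n,np.abs(x[d:f,c:e]-y[d:f,c:e]).mean().round(2))
# seats
W=cloud(b1);T=dict(np.load('top15.npz'));W2=cloud(T)
for k,c in(('wide',[617.6,-6,114.7]),('narrow',[602.7,162,108])):
    for w,im in((W,b),(W2,t1)):
        m=(im[...,0]-im[...,2]>35)&(np.linalg.norm(w-np.array(c),axis=-1)<65)
        print(k,m.sum(),w[m].mean(0).round(1),w[m][:,1].min().round(1),w[m][:,1].max().round(1),np.percentile(w[m][:,2],98).round(1))
o=ctrl.get_obs();print(o['t'],o['ft_force'].round(1),np.abs(o['qvel']).max())
E
```

```text
jar 5.46
dropper 0.75
rack 0.73
purple 0.77
pink 0.83
wide 176 [622.9  28.7 132.7] -51.4 47.5 143.8
wide 391 [618.8  -5.8 140.5] -54.9 47.4 146.9
narrow 536 [598.4 168.8 121.4] 106.5 212.2 127.5
narrow 205 [602.2 164.3 122.9] 123.0 208.7 128.3
25.0167 [-0.   1.3 -0.8] 0.04622909511951024
```

```bash
python3 - <<'E'
import cv2,numpy as np
a=cv2.imread('pics/side0.png')[330:400,260:380];b=cv2.imread('pics/side15.png')[330:400,260:380]
cv2.imwrite('pics/m16.png',np.hstack([cv2.resize(i,None,fx=3.2,fy=3.2) for i in(a,b)]))
E
```

```text
(no output)
```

View pics/m16.png

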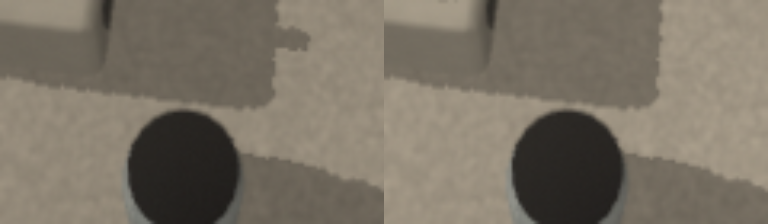

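The jar stands in the same place in both pictures, (183,165) before and (567,165) after in the side-by-side. The pixel difference comes from the lighting and the wing's shadow. Handing in.

>>> {"method": "send_rows", "body": {
  "rows": [
    [0,0,0,0],
    [0,0,0,0]
  ]
}}

```text
t: 25.18
ee_pos: [543.2, 239.4, 353.3]
orientation: [-0.049, 1.663, 0.012]
ft_force: [0.4, 1.0, 0.2]
width: 30.9
```

```bash
python3 -c "
from workcell import ctrl
print(ctrl.close_job())"
```

```text
the job is handed in; nothing more can be done
None
```

I laid the stout bottle in the wide hollow and the slim one in the narrow hollow. With both let go, I turned the wing lock clockwise about 1.54 rad (88°). I handed the job in at about 25 s, with the arm clear of everything.

**Last checks:** both bottles lie between their ridges and end stops in both cameras. The rack, blue bottle and the two look-alikes show no change from the first pictures. The jar's pixels differed (mean 5.5 against about 0.8 for the others); side by side it stands in the same place, so I put this down to light and shadow.

**What departed from plan:**
- **Approach:** the moves allow no tilting of the tool, so I set the bottles down vertically instead of along the platform's normal. The tool also drifted off vertical by up to about 5.5°.
- **Contact force:** the wrist force reached about 42 N for a moment when the stout bottle met its seat, and about 11 N for the slim one.
- **Lock angle:** the final angle comes from the side camera only, because the arm hid the wing from the top camera.

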